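Point out the reel that needs a crank, and the spare that fits

TASK

One of the four fishing reels on the cork mat has lost its crank handle: show the repairer which by pointing down at the middle of that reel, with the fingertips just above it (clear of it, but within five centimetres) for two seconds. Then point in the same way at the middle of the spare crank handle (a flat steel arm with a round knob at one end) in the parts tray for at least two seconds, and finish there, still pointing at it. Touch and move nothing, and do not dip low over any of the other reels or spare parts.

Things in the scene. Friction and masses are not known exactly. Their poses are not given: they have to be found in the camera images.
- reel_bare_top (a point): The reel that has lost its crank handle: fishing reel standing upright on its foot (foot 90 x 34 mm, black round side plates 64 mm across, 58 mm apart over their outsides, 73 mm high); only a bare 12 mm brass stub, 10 mm thick, sticks out of its own -y side plate. This point is the middle of its top, 73 mm above its foot; z is up, the spool's axle lies along y.
- reel_b_top (a point): Whole reel, leave alone: a fishing reel standing upright on its foot (foot 90 x 34 mm, black round side plates 64 mm across, 58 mm apart over their outsides, 73 mm high), with its steel crank arm and black round knob fitted on its own -y side (they reach 65 mm from its middle). This point is the middle of its top, 73 mm above its foot; z is up, the spool's axle lies along y.
- reel_c_top (a point): Whole reel, leave alone: a fishing reel standing upright on its foot (foot 90 x 34 mm, black round side plates 64 mm across, 58 mm apart over their outsides, 73 mm high), with its steel crank arm and black round knob fitted on its own -y side (they reach 65 mm from its middle). This point is the middle of its top, 73 mm above its foot; z is up, the spool's axle lies along y.
- reel_d_top (a point): Whole reel, leave alone: a fishing reel standing upright on its foot (foot 90 x 34 mm, black round side plates 64 mm across, 58 mm apart over their outsides, 73 mm high), with its steel crank arm and black round knob fitted on its own -y side (they reach 65 mm from its middle). This point is the middle of its top, 73 mm above its foot; z is up, the spool's axle lies along y.
- crank_mid (a point): The spare crank handle lying flat in one compartment of the grey parts tray: steel arm 75 x 13 x 4 mm with an upright black round knob (20 mm thick, its top 30 mm above the tray's floor) near one end. This point is over the middle of the arm's length, 15 mm above its underside; x runs along the arm to the knob end, z is up.
- spool_mid (a point): Spare empty aluminium spool standing on end in the tray, flanges 52 mm across, 38 mm high; leave alone. This point is its centre, half-way up (19 mm).
- gear_mid (a point): Spare brass gear wheel lying in the tray, 53 mm across with a hub on top, 30 mm high in all; leave alone. This point is on its axis, 15 mm up.
- foot_mid (a point): Spare steel reel foot lying in the tray, flat plate 80 x 22 x 4 mm with a block on its middle, 14 mm high in all; leave alone. This point is over its centre, 7 mm up.
- mat: Fixed cork mat, 290 x 320 x 6 mm, on which the four reels stand about 140 to 160 mm apart, with a small grease pot (22 mm high) near one edge. Origin: centre of its underside, on the bench. It may lie on either side of the bench's middle.
- tray: Fixed grey parts tray, 240 x 240 mm, walls 4 mm thick and 25 mm high, floor 4 mm thick, one divider each way making four compartments; on the other side from the mat. Origin: centre of its underside, on the bench. A screwdriver lies on the bench between the tray and the mat; other clutter stands beyond and at the sides, nothing over 200 mm tall.
Things that resemble listed ones, but are neither listed nor needed, are in the scene too. What is shaped like the part that bears crank_mid but pink or purple is not meant. What is shaped like the part that bears reel_bare_top but green or turquoise is not meant.

How it is judged:
By the outcome, as a careful person would: the job done as asked, in the order asked, and still so for the second after the job is handed in, with the robot touching nothing.
It also fails if it takes over 43 s, if anything falls off the work surface, if the arm or the gripper's body presses on something with over 40 N, if the wrist force passes 120 N, or if a joint passes its speed limit or range.

ROBOT

A 6-joint arm with a two-finger parallel gripper is mounted at the origin on the work surface. World frame = base frame: x ahead of the robot, y to its left, z up, the work surface at z = 0. Lengths are in m, angles in rad, forces in N, time in s.
With the tool pointing down it reaches from about 0.35 to 0.85 m from the base axis. Payload 8.1 kg.
Tool frame: the origin (TCP) lies between the finger pads; the fingertips stand 22 mm ahead of it and the grasp point (between the pads) lies 3 mm ahead of it; z points along the fingers, y is the direction in which the jaws open and shut (so a half turn about z gives the same grasp; the last joint's range is limited). The gripper opens to 85 mm and grips with 20 to 120 N. Pads are 22 mm wide; open, the fingers measure 114 mm over their backs; the gripper's body (76 mm by 85 mm) begins 54 mm behind the grasp point. The pads swing forward as they close: fully open they stand 13 mm farther back than shut.
Start: joints at [-1.211, 0.13, 1.488, -0, 1.523, -0.085], TCP at [0.258, -0.542, 0.253] pointing down, gripper open.
Joint ranges: [-2.96, 2.96], [-0.89, 2.26], [0.02, 2.5], [-1.34, 4.48], [0, 2.73], [-2.66, 2.66]. Speed limits (rad/s): [2.39, 2.39, 2.79, 3.14, 3.14, 3.14].

INTERFACE

Orientations are given as a rotation vector (axis times angle).
In Python, from plant import arm gives the robot as it stands. The module is installed in compiled form; this text tells all that it offers.
- The arm moves only by the tool jog_arm, never from a script. Its argument "plan" is a list that holds one entry, the list of rows, each a list of 7 numbers: the finger opening in m, from 0 to 0.0854, then the shift along the tool's x, y, z in m, then the turn, a rotation vector about the tool's x, y, z in degrees. In form: [[[jaw, dx, dy, dz, wx, wy, wz], ...]]. A call has 1 to 12 rows; each row shifts and turns the commanded pose from where the row before left it, along the tool's axes as they then stand; what a row does not reach is not made up. A row lasts 1/10 s, in which the tool goes at most 50 mm and 8.59 degrees, less where a joint would pass 70% of its speed; a pose out of reach is approached as far as the arm can. A call with a gripper value outside its range is refused whole. The fingers move at their own pace and stop on an object; "grip_force" is the grip in N (left out, the last holds). Time passes only in rows, so rows that do not move let the fingers close. It gives the time, the measured TCP pose, the force and the opening at its end, in the units of the state.
- arm.get_obs(): the state, without advancing time (a new reading comes with each control period).
- arm.grab_frame(name): name is "scene" or "top" or "wrist"; returns a dict with "image" (400x640x3 uint8, blue, green, red), "fx", "fy", "cx", "cy" (pixels), "R" (3x3) and "t" (3): a world point X has camera coordinates R X + t. Camera axes: x right, y down, z forward; pixel columns grow to the right and rows downward; lengths in m; the calibration is good to about 2 mm. The wrist camera is an equidistant fisheye: a pixel r from the principal point sees the ray r / f radians off the axis. A picture is of the moment at which its call begins. There is no depth.
- arm.job_done(): hands the job in, once; it reports no verdict.
The state is a dict: "time": time; "joint_positions": joint angles; "qd": joint speeds; "joint_efforts": joint torques, N m; "eef_pos": TCP position; "tool_rot": TCP orientation; "contact_force": force on the tool from outside, world axes, zero at the start; "ft_torque": the same for the moment, N m; "grip_width": finger opening in m.
Only numpy, scipy, OpenCV 4.12 (cv2) and the standard library are available. Lean on these libraries where they do the work, as an engineer would, in place of code of your own. Each camera call takes 0.05 s, during which the arm holds its last target. There are 200 camera calls.

## Working session

There is one attempt and no reset: what is moved stays moved. The work goes in short steps, Python scripts to look and compute and a tool call to move; the robot and the scene stay as the last step left them, time stands still between calls to the robot, and variables do not carry over. Pictures are saved under pics/ and viewed, about 8 in all and at most 12, crops included, and the job is handed in when it is done.

Besides the shell and the picture viewer there is one more tool, called after "Emit:" by a JSON object that holds its "method" and its "body". jog_arm: Moves the arm, as the interface text tells. Its arguments: {"type":"object","properties":{"plan":{"type":"array","items":{"type":"array","items":{"type":"array","items":{"type":"number"}}}},"grip_force":{"type":"number"}},"required":["plan"]}

```bash
mkdir -p pics
python3 - <<'E'
from plant import arm
import cv2,pickle
d={}
for n in("scene","top"):
    f=arm.grab_frame(n); d[n]=f; cv2.imwrite(f"pics/{n}.png",f["image"])
    print(n,f["fx"],f["fy"],f["cx"],f["cy"],f["R"],f["t"])
pickle.dump(d,open("f.pkl","wb"))
o=arm.get_obs();print(o)
E
```

```text
scene 505.4900677186342 505.4900677186342 316.702361226828 195.1309872681758 [[-0.77533799  0.63153759  0.00335858]
 [ 0.53238132  0.65644627 -0.53446088]
 [-0.33973686 -0.41259977 -0.84518654]] [ 0.34051693 -0.26625475  1.5291094 ]
top 362.9806824583077 362.9806824583077 321.38256467626445 206.24697429637013 [[-0.00449257 -0.9997904   0.01997408]
 [-0.98695449  0.00121849 -0.16099489]
 [ 0.16093681 -0.02043679 -0.9867531 ]] [0.05371754 0.48065759 0.84887852]
{'time': 0.1, 'joint_positions': array([-1.21140258e+00,  1.31123548e-01,  1.48915317e+00, -4.11849914e-05,
        1.52301125e+00, -8.54146467e-02]), 'qd': array([ 0.00028297, -0.00137614, -0.00294174,  0.00155112,  0.00101226,
        0.0006586 ]), 'joint_efforts': array([ 1.60514286e-03, -5.70952964e+01, -5.01937830e+01, -1.74062402e-04,
        8.21633177e-03, -1.49679986e-04]), 'eef_pos': array([ 0.25800907, -0.54118668,  0.25233611]), 'tool_rot': array([-3.06258179e+00, -6.92591415e-01,  4.27446744e-04]), 'contact_force': array([-0.22316536,  0.4219787 ,  0.63023732]), 'ft_torque': array([ 0.00976993,  0.00455982, -0.00755809]), 'grip_width': 0.0851614258093728}
```

View pics/top.png

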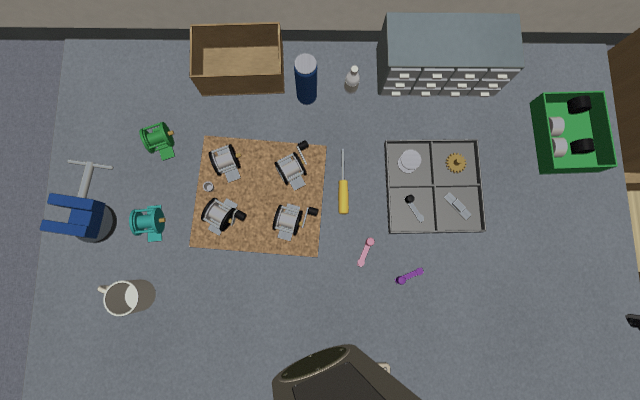

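View pics/scene.png

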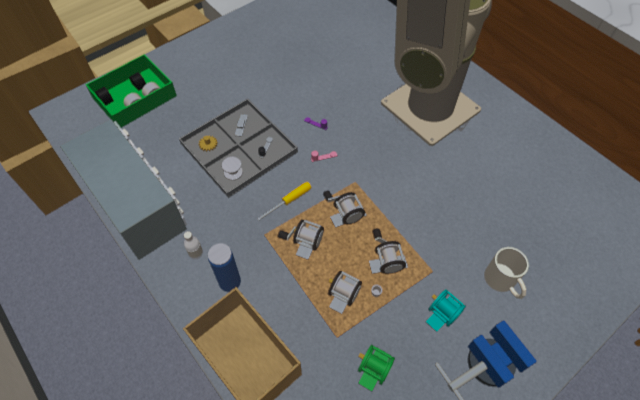

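Top view: four reels on the mat at (225,160), (290,170), (219,213) and (288,220). Knobs show at (303,146), (240,215) and (313,211), so (225,160) looks bare. The crank candidates are tray (413,208), pink (366,251) and purple (410,276); the black-knobbed one in the tray fits. I'll confirm both in enlarged crops.

Run:
```python
import cv2,pickle,numpy as np
d=pickle.load(open("f.pkl","rb"))
def c(n,x,y,w,h,s): return cv2.resize(d[n]["image"][y:y+h,x:x+w],None,fx=s,fy=s,interpolation=cv2.INTER_CUBIC)
a=np.hstack([c("top",190,130,80,60,5),c("top",390,180,80,60,5)])
b=np.hstack([c("scene",310,260,80,60,5),c("scene",230,120,80,60,5)])
cv2.imwrite("pics/crop.png",np.vstack([a,b]))
```

```text
(no output)
```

View pics/crop.png

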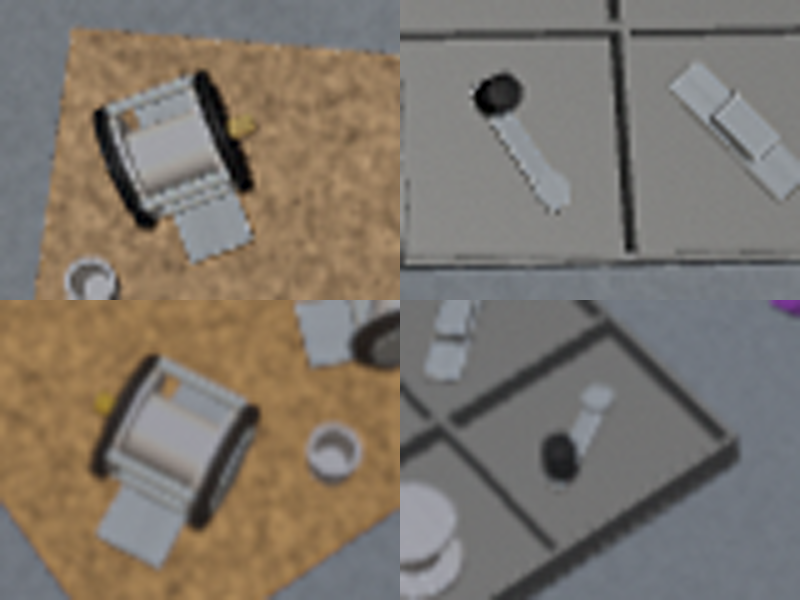

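```bash
cat > h.py <<'E'
import pickle,numpy as np
d=pickle.load(open("f.pkl","rb"))
def P(f): return np.array([[f["fx"],0,f["cx"]],[0,f["fy"],f["cy"]],[0,0,1]])@np.c_[f["R"],f["t"]]
def tri(pt,ps):
    import cv2
    X=cv2.triangulatePoints(P(d["top"]),P(d["scene"]),np.array(pt,float),np.array(ps,float))[:,0]
    X=X[:3]/X[3]
    e=[np.round((lambda q:q[:2]/q[2]-p)(P(d[n])@np.r_[X,1]),1) for n,p in(("top",pt),("scene",ps))]
    return X,e
def atz(n,p,z):
    f=d[n];R=np.array(f["R"]);c=-R.T@f["t"];r=R.T@[(p[0]-f["cx"])/f["fx"],(p[1]-f["cy"])/f["fy"],1]
    return c+r*(z-c[2])/r[2]
E
python3 - <<'E'
from h import *
np.set_printoptions(precision=4,suppress=True)
for k,a,b in (("axle",(225,159.8),(345.2,288.2)),("plateStub",(235,156),(335.2,283)),("plateFar",(214.8,163.6),(355.4,293.4)),("knob",(409.8,199),(262,151)),("tip",(421.3,221.3),(269.6,137.6))):
    print(k,*tri(a,b))
for n,p in(("top",(225,159.8)),("scene",(345.2,288.2))): print("axle z47",atz(n,p,.047))
for n,p,q in(("top",(409.8,199),(421.3,221.3)),("scene",(262,150.5),(269.6,137.6))): print("knob z24",atz(n,p,.024),"tip z8",atz(n,q,.008))
for p in((290,170),(219,213),(288,220)): print("reel",atz("top",p,.047))
E
```

```text
axle [0.5932 0.2907 0.0482] [array([-0.9,  0.7]), array([-0.6, -0.1])]
plateStub [0.6029 0.2665 0.0485] [array([-0.8,  0.7]), array([-0.6, -0.1])]
plateFar [0.5834 0.3151 0.0485] [array([-0.9,  0.8]), array([-0.6, -0.1])]
knob [ 0.5001 -0.168   0.0243] [array([-0.6,  0.4]), array([-0.3, -0.1])]
tip [ 0.4481 -0.202   0.0087] [array([ 0.6, -0.5]), array([0.3, 0.1])]
axle z47 [0.5954 0.289  0.047 ]
axle z47 [0.5919 0.2915 0.047 ]
knob z24 [ 0.5013 -0.1696  0.024 ] tip z8 [ 0.4469 -0.2006  0.008 ]
knob z24 [ 0.4985 -0.1687  0.024 ] tip z8 [ 0.4482 -0.2035  0.008 ]
reel [0.5697 0.1292 0.047 ]
reel [0.4633 0.2983 0.047 ]
reel [0.446  0.1328 0.047 ]
```

The crops confirm that the reel at (225,160) has only a brass stub, and that the crank with the black knob is in the near-left compartment of the tray. The measurements agree: axle height 0.048 m against about 0.047 expected, plates about 53 mm apart, and knob to arm tip 62 mm. Targets are reel (0.594, 0.290) and crank (0.478, -0.182). I'll traverse high with the jaws shut.

Emit:
{"method": "jog_arm", "body": {"plan": [[[0,0.015,-0.014,0,0,0,0],[0,0.025,-0.023,0,0,0,0],[0,0.028,-0.026,0,0,0,0],[0,0.028,-0.026,0,0,0,0],[0,0.028,-0.026,0,0,0,0],[0,0.028,-0.026,0,0,0,0],[0,0.028,-0.026,0,0,0,0],[0,0.028,-0.026,0,0,0,0],[0,0.028,-0.026,0,0,0,0],[0,0.028,-0.026,0,0,0,0],[0,0.028,-0.026,0,0,0,0],[0,0.028,-0.026,0,0,0,0]]]}}

```text
time: 1.3
eef_pos: [0.4194, -0.1342, 0.253]
tool_rot: [-3.064, -0.693, 0.0]
contact_force: [0.7, 0.3, 0.3]
grip_width: 0.0
```

Emit:
{"method": "jog_arm", "body": {"plan": [[[0,0.028,-0.026,0,0,0,0],[0,0.028,-0.026,0,0,0,0],[0,0.028,-0.026,0,0,0,0],[0,0.028,-0.026,0,0,0,0],[0,0.028,-0.026,0,0,0,0],[0,0.028,-0.026,0,0,0,0],[0,0.028,-0.026,0,0,0,0],[0,0.028,-0.026,0,0,0,0],[0,0.025,-0.022,0,0,0,0],[0,0.015,-0.011,0,0,0,0],[0,0,0,0,0,0,0],[0,0,0,0,0,0,0]]]}}

```text
time: 2.5
eef_pos: [0.5535, 0.1953, 0.2525]
tool_rot: [3.064, 0.694, -0.002]
contact_force: [-0.3, -0.9, 0.5]
grip_width: 0.0002
```

Emit:
{"method": "jog_arm", "body": {"plan": [[[0,0.0193,-0.017,0,0,0,0],[0,0.0193,-0.017,0,0,0,0],[0,0.0193,-0.017,0,0,0,0],[0,0.0193,-0.017,0,0,0,0],[0,0,0,0,0,0,0],[0,0,0,0,0,0,0]]]}}

```text
time: 3.1
eef_pos: [0.5941, 0.2889, 0.253]
tool_rot: [3.064, 0.692, -0.002]
contact_force: [-0.1, -0.8, -0.1]
grip_width: -0.0004
```

```bash
cat > w.py <<'E'
from plant import arm
import cv2,sys,numpy as np
f=arm.grab_frame("wrist");im=f["image"].copy()
o=arm.get_obs();print(o["time"],o["eef_pos"],o["tool_rot"])
v=[float(a) for a in sys.argv[2:]]
def pr(X):
    c=np.array(f["R"])@X+f["t"];r=np.hypot(c[0],c[1]);t=np.arctan2(r,c[2])*f["fx"]
    return f["cx"]+c[0]/r*t,f["cy"]+c[1]/r*t
for i in range(0,len(v),3):
    u=pr(np.array(v[i:i+3]));print(u);cv2.drawMarker(im,(int(round(u[0])),int(round(u[1]))),(0,0,255),0,9,1)
cv2.imwrite(f"pics/{sys.argv[1]}.png",im)
E
python3 w.py w1 .594 .290 .079  .594 .290 .047 .478 -.1825 .019
```

```text
3.15 [0.59408547 0.28854349 0.2531262 ] [ 3.06390680e+00  6.91615143e-01 -1.15014920e-03]
(np.float64(318.4839281485367), np.float64(183.78499226496228))
(np.float64(318.6278410611574), np.float64(176.1571897712938))
(np.float64(520.1081537616791), np.float64(338.42734653684295))
```

View pics/w1.png

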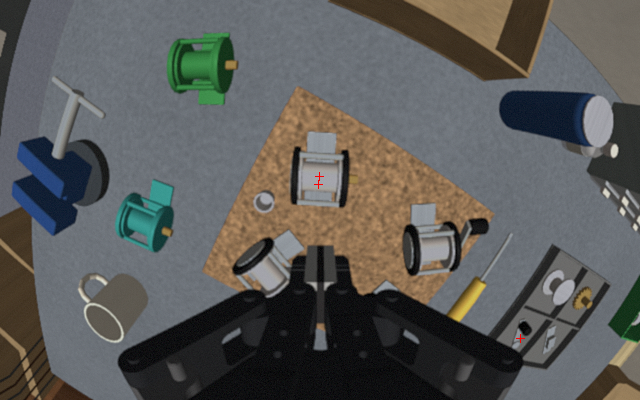

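The wrist view puts my reel marker (319,180) at the middle of the bare reel (plates at x 292 and 349, brass stub at (353,179)). I'll descend to fingertip height of about 0.109 and hold.

Emit:
{"method": "jog_arm", "body": {"plan": [[[0,0,0,0.012,0,0,0],[0,0,0,0.02,0,0,0],[0,0,0,0.02,0,0,0],[0,0,0,0.02,0,0,0],[0,0,0,0.02,0,0,0],[0,0,0,0.02,0,0,0],[0,0,0,0.01,0,0,0],[0,0,0,0,0,0,0],[0,0,0,0,0,0,0],[0,0,0,0,0,0,0]]]}}

```text
time: 4.15
eef_pos: [0.5951, 0.2901, 0.1329]
tool_rot: [-3.064, -0.693, -0.004]
contact_force: [0.6, -0.5, 0.1]
grip_width: -0.0003
```

Run:
```python
from plant import arm
import cv2
f=arm.grab_frame("scene")["image"]; g=arm.grab_frame("top")["image"]
cv2.imwrite("pics/s2.png",cv2.hconcat([cv2.resize(f[170:330,250:410],None,fx=2.5,fy=2.5),cv2.resize(g[80:240,150:310],None,fx=2.5,fy=2.5)]))
```

```text
(no output)
```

View pics/s2.png

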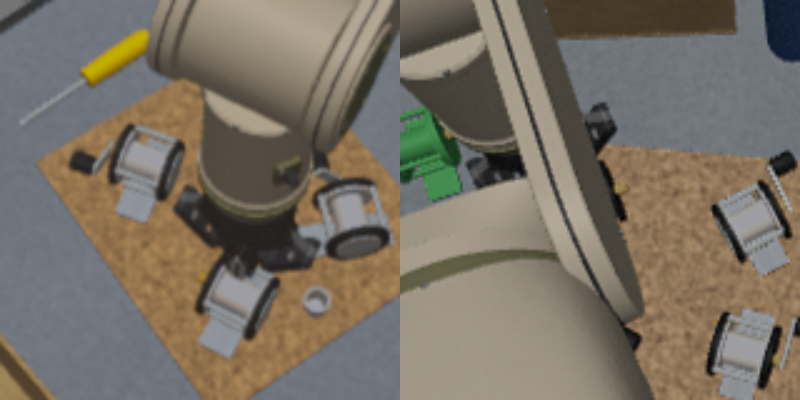

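Emit:
{"method": "jog_arm", "body": {"plan": [[[0,0,0,0,0,0,0],[0,0,0,0,0,0,0],[0,0,0,0,0,0,0],[0,0,0,0,0,0,0],[0,0,0,0,0,0,0],[0,0,0,0,0,0,0],[0,0,0,0,0,0,0],[0,0,0,0,0,0,0],[0,0,0,0,0,0,0],[0,0,0,0,0,0,0],[0,0,0,0,0,0,0],[0,0,0,0,0,0,0]]]}}

```text
time: 5.45
eef_pos: [0.5943, 0.2899, 0.1313]
tool_rot: [3.064, 0.693, -0.0]
contact_force: [-0.6, -0.0, -0.6]
grip_width: -0.0003
```

Emit:
{"method": "jog_arm", "body": {"plan": [[[0,0,0,0,0,0,0],[0,0,0,0,0,0,0],[0,0,0,0,0,0,0],[0,0,0,0,0,0,0],[0,0,0,0,0,0,0],[0,0,0,0,0,0,0],[0,0,0,0,0,0,0],[0,0,0,0,0,0,0],[0,0,0,0,0,0,0],[0,0,0,0,0,0,0],[0,0,0,0,0,0,0],[0,0,0,0,0,0,0]]]}}

```text
time: 6.65
eef_pos: [0.5943, 0.2899, 0.1313]
tool_rot: [-3.064, -0.693, -0.0]
contact_force: [0.6, 0.5, 0.1]
grip_width: -0.0003
```

Run:
```python
from h import *
for z in(.079,.095,.102,.109,.115):
    q=P(d["scene"])@[.5943,.2899,z,1]; q=q[:2]/q[2]; print(z,q,(q-[250,170])*2.5)
```

```text
0.079 [344.65340027 282.96126869] [236.63350068 282.40317172]
0.095 [345.01279507 280.18036603] [237.53198767 275.45091507]
0.102 [345.17275598 278.94263043] [237.93188996 272.35657608]
0.109 [345.33441373 277.69176521] [238.33603432 269.22941303]
0.115 [345.47434861 276.60898583] [238.68587152 266.52246458]
```

Emit:
{"method": "jog_arm", "body": {"plan": [[[0,0,0,0,0,0,0],[0,0,0,0,0,0,0],[0,0,0,0,0,0,0],[0,0,0,0,0,0,0],[0,0,0,0,0,0,0],[0,0,0,0,0,0,0]]]}}

```text
time: 7.25
eef_pos: [0.5943, 0.2899, 0.1313]
tool_rot: [-3.064, -0.693, 0.0]
contact_force: [0.4, -0.4, 0.5]
grip_width: 0.0
```

Shut fingertips are at about (238,271) in the scene crop, which puts them at z of about 0.105, or 26 mm above the reel's top. Held for over 3 s. Now I'll lift and go to the crank.

Emit:
{"method": "jog_arm", "body": {"plan": [[[0,0,0,-0.012,0,0,0],[0,0,0,-0.02,0,0,0],[0,0,0,-0.02,0,0,0],[0,0,0,-0.02,0,0,0],[0,0,0,-0.02,0,0,0],[0,0,0,-0.02,0,0,0],[0,0,0,-0.01,0,0,0],[0,-0.01,0.0125,0,0,0,0],[0,-0.018,0.022,0,0,0,0],[0,-0.025,0.03,0,0,0,0],[0,-0.025,0.03,0,0,0,0],[0,-0.025,0.03,0,0,0,0]]]}}

```text
time: 8.45
eef_pos: [0.5542, 0.132, 0.2534]
tool_rot: [3.064, 0.694, -0.0]
contact_force: [0.3, 0.6, 0.5]
grip_width: 0.0001
```

Emit:
{"method": "jog_arm", "body": {"plan": [[[0,-0.025,0.03,0,0,0,0],[0,-0.025,0.03,0,0,0,0],[0,-0.025,0.03,0,0,0,0],[0,-0.025,0.03,0,0,0,0],[0,-0.025,0.03,0,0,0,0],[0,-0.025,0.03,0,0,0,0],[0,-0.025,0.03,0,0,0,0],[0,-0.018,0.022,0,0,0,0],[0,-0.012,0.02,0,0,0,0],[0,0,0,0,0,0,0],[0,0,0,0,0,0,0],[0,0,0,0,0,0,0]]]}}

```text
time: 9.65
eef_pos: [0.4784, -0.1817, 0.2533]
tool_rot: [-3.064, -0.694, -0.0]
contact_force: [-0.1, -0.4, -1.2]
grip_width: 0.0001
```

```bash
python3 w.py w3 .478 -.1825 .019
```

```text
9.7 [ 0.47844026 -0.18152594  0.2533077 ] [-3.06354281e+00 -6.94589824e-01 -6.75752991e-05]
(np.float64(320.2785968639961), np.float64(171.64834877122914))
```

View pics/w3.png

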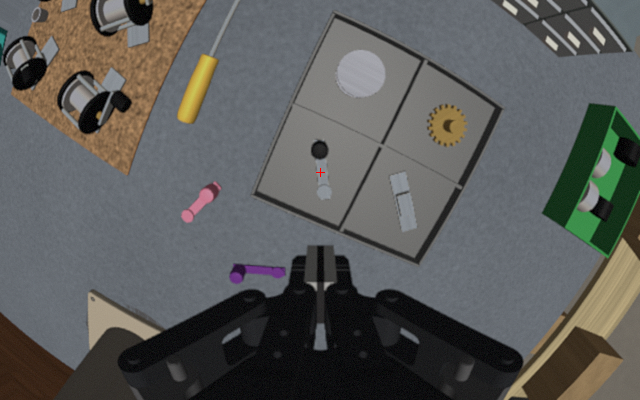

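The marker (320,172) sits on the middle of the crank arm, between the knob (320,149) and the arm's end (324,199). Descending to fingertip z of about 0.05.

Emit:
{"method": "jog_arm", "body": {"plan": [[[0,0,0,0.012,0,0,0],[0,0,0,0.02,0,0,0],[0,0,0,0.025,0,0,0],[0,0,0,0.025,0,0,0],[0,0,0,0.025,0,0,0],[0,0,0,0.025,0,0,0],[0,0,0,0.02,0,0,0],[0,0,0,0.015,0,0,0],[0,0,0,0.01,0,0,0],[0,0,0,0,0,0,0],[0,0,0,0,0,0,0],[0,0,0,0,0,0,0]]]}}

```text
time: 10.9
eef_pos: [0.4792, -0.1829, 0.0775]
tool_rot: [3.063, 0.693, 0.003]
contact_force: [0.3, -0.2, 0.8]
grip_width: 0.0002
```

Emit:
{"method": "jog_arm", "body": {"plan": [[[0,0,0,0,0,0,0],[0,0,0,0,0,0,0],[0,0,0,0,0,0,0],[0,0,0,0,0,0,0],[0,0,0,0,0,0,0],[0,0,0,0,0,0,0],[0,0,0,0,0,0,0],[0,0,0,0,0,0,0],[0,0,0,0,0,0,0],[0,0,0,0,0,0,0],[0,0,0,0,0,0,0],[0,0,0,0,0,0,0]]]}}

```text
time: 12.1
eef_pos: [0.4783, -0.1825, 0.0763]
tool_rot: [-3.064, -0.693, 0.0]
contact_force: [0.3, -0.3, -1.0]
grip_width: 0.0005
```

Emit:
{"method": "jog_arm", "body": {"plan": [[[0,0,0,0,0,0,0],[0,0,0,0,0,0,0],[0,0,0,0,0,0,0],[0,0,0,0,0,0,0],[0,0,0,0,0,0,0],[0,0,0,0,0,0,0],[0,0,0,0,0,0,0],[0,0,0,0,0,0,0],[0,0,0,0,0,0,0],[0,0,0,0,0,0,0],[0,0,0,0,0,0,0],[0,0,0,0,0,0,0]]]}}

```text
time: 13.3
eef_pos: [0.4783, -0.1825, 0.0763]
tool_rot: [3.064, 0.693, 0.0]
contact_force: [0.7, -0.4, -0.5]
grip_width: -0.0
```

Run:
```python
from plant import arm
import cv2
f=arm.grab_frame("scene")["image"]; g=arm.grab_frame("wrist")["image"]
cv2.imwrite("pics/s4.png",cv2.hconcat([cv2.resize(f[80:200,170:330],None,fx=2.5,fy=2.5),cv2.resize(g[100:280,200:440],(400,300))]))
```

```text
(no output)
```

View pics/s4.png

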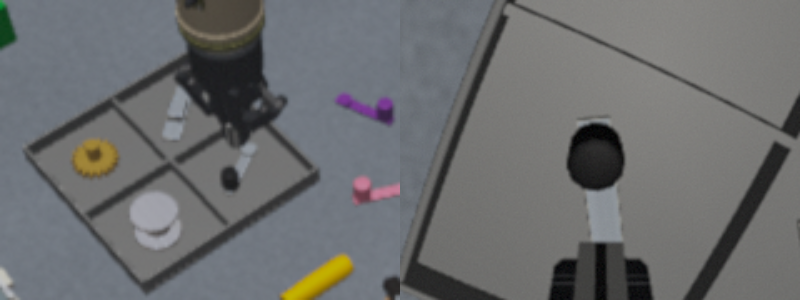

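Run:
```python
from h import *
for z in(.019,.04,.054,.065):
    q=P(d["scene"])@[.4783,-.1825,z,1]; q=q[:2]/q[2]; print(z,(q-[170,80])*2.5)
```

```text
0.019 [237.78334742 162.3522813 ]
0.04 [236.22096966 150.69783035]
0.054 [235.15731738 142.76358838]
0.065 [234.30885885 136.43456949]
```

The fingertips show at (238,143) in the scene crop, which matches z of about 0.054. I'll go 8 mm lower to sit well inside 5 cm, still above the knob's top, and hold there.

Emit:
{"method": "jog_arm", "body": {"plan": [[[0,0,0,0.004,0,0,0],[0,0,0,0.004,0,0,0],[0,0,0,0,0,0,0],[0,0,0,0,0,0,0],[0,0,0,0,0,0,0],[0,0,0,0,0,0,0],[0,0,0,0,0,0,0],[0,0,0,0,0,0,0],[0,0,0,0,0,0,0],[0,0,0,0,0,0,0],[0,0,0,0,0,0,0],[0,0,0,0,0,0,0]]]}}

```text
time: 14.6
eef_pos: [0.4783, -0.1825, 0.0683]
tool_rot: [-3.064, -0.693, 0.0]
contact_force: [0.9, -0.6, -0.2]
grip_width: 0.0002
```

Emit:
{"method": "jog_arm", "body": {"plan": [[[0,0,0,0,0,0,0],[0,0,0,0,0,0,0],[0,0,0,0,0,0,0],[0,0,0,0,0,0,0],[0,0,0,0,0,0,0],[0,0,0,0,0,0,0],[0,0,0,0,0,0,0],[0,0,0,0,0,0,0],[0,0,0,0,0,0,0],[0,0,0,0,0,0,0],[0,0,0,0,0,0,0],[0,0,0,0,0,0,0]]]}}

```text
time: 15.8
eef_pos: [0.4783, -0.1825, 0.0683]
tool_rot: [-3.064, -0.693, -0.0]
contact_force: [-0.8, -0.2, 0.0]
grip_width: 0.0003
```

Emit:
{"method": "jog_arm", "body": {"plan": [[[0,0,0,0,0,0,0],[0,0,0,0,0,0,0],[0,0,0,0,0,0,0],[0,0,0,0,0,0,0],[0,0,0,0,0,0,0],[0,0,0,0,0,0,0],[0,0,0,0,0,0,0],[0,0,0,0,0,0,0],[0,0,0,0,0,0,0],[0,0,0,0,0,0,0],[0,0,0,0,0,0,0],[0,0,0,0,0,0,0]]]}}

```text
time: 17.0
eef_pos: [0.4783, -0.1825, 0.0683]
tool_rot: [-3.064, -0.693, -0.0]
contact_force: [-0.6, 0.5, 0.5]
grip_width: -0.0003
```

```bash
python3 -c "
from plant import arm
o=arm.get_obs();print(o['time'],o['eef_pos'],o['contact_force']);print(arm.job_done())"
```

```text
17.0 [ 0.47827439 -0.18246934  0.06830323] [-0.59271309  0.52755064  0.45764719]
the job is handed in; nothing more can be done
None
```

I pointed at the reel with the bare brass stub first, then at the spare crank handle in the tray. The job was handed in at 17.0 s with the arm still pointing at the crank.

- **Bare reel:** the shut fingertips were over (0.594, 0.290), about 26–30 mm above its top, and held for over 3 s.
- **Crank handle:** the fingertips were over (0.478, -0.182) and held for about 6 s. For the last 3.5 s they were about 27 mm above the middle point of the arm, roughly 12 mm above the level of the knob's top.

Measured forces stayed at sensor noise, about 1 N, and all travel between the points was at fingertip height of about 0.23 m. The camera views taken while pointing agreed with the computed positions, and no check failed. I took no picture after the last 8 mm lowering over the crank; that step rests on the measured tool pose and force.

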